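# Release the hold-out lock and push the under-sink tray home

### The job

The long pull-out tray in the sink cupboard is held out by its eccentric lock at the left end. Swing the red lever outwards and forward all the way to its release stop, so that the brass cam stands at its low point, and only then push the tray fully home against its rear stop. Pick nothing up: the things in the tray stay in it just as they stand, and the lever is left at its release stop.

Things in the scene. Friction and masses are not known exactly. Their poses are not given: they have to be found in the camera images.
- runner_frame: steel runner frame screwed to the floor (z = 0). Origin on the floor below the middle of the tray's front face as it starts; x = the tray's sliding direction, inwards, up to 0.2 rad off world x; y left, z up. Cam axis at x 75, y 274 mm. Two stop pins, 6 mm thick, 56 mm high, stand 37 mm from the cam axis, where the lever's steel arm meets them at its two stops
- tray (a joint): slide of the white plastic tray along runner_frame's x, m: 0 = fully out (start), 0.110 = fully home on the rear stop. While locked it moves only 4 to 8 mm, till its notched steel strip meets the cam. Takes 3 to 5 N to push, stays where left. Tray 478 mm long (y), 150 mm deep (x), wall tops 75 mm above the floor; the strip, top at 34 mm, stands 20 mm out from its left side
- lock (a joint): turn of cam and lever about the vertical cam axis, rad, clockwise from above: 0 = locked stop, 2.2 = release stop, cam's low point facing the tray. Starts 0.05 to 0.45. Friction 0.15 N m, stays where left. Lever direction in runner_frame, counterclockwise from +x: 2.55 - value: locked it points back and left, swings out past +y and ends at 0.35, forward, always left of the tray
- lock_axis (a point): point on the vertical cam axis, 53 mm above the floor (mid-height of the red lever grip). The brass cam is a disc 44 mm across, centred 10 mm off this axis, 24 to 36 mm above the floor; a steel lock plate 5 mm thick lies below
- lever_grip (a point): point in the red lever grip, 70 mm from the cam axis, 53 mm above the floor. The grip is a bar 20 mm wide and 20 mm high (43 to 63 mm above the floor), from 39 to 95 mm from the axis, free underneath; nearer the axis it is a steel arm 14 mm wide, 46 to 52 mm above the floor
- tray_front (a point): middle of the outer face of the tray's upright front panel, 50 mm above the floor; the face looks towards the robot, along runner_frame's -x. Panel 482 mm wide, 22 to 92 mm above the floor, with a finger cut-out 100 mm wide in its top middle, lower edge 70 mm above the floor; at 50 mm height it is a plain flat face
- tray_floor (a point): centre of the tray's inner floor, on its upper face, 28 mm above the cupboard floor, moves with the tray; axes as runner_frame. Inner floor 136 mm (x) by 470 mm (y)
- sink_plug: black rubber sink plug, 49 mm across, 41 mm high with its wire ring; origin at the middle of its underside, z up. Plug, tap handle and clamp stand in the left 170 mm of the tray in any order
- tap_handle: chrome cross-head tap handle, 55 mm across, 50 mm high, origin at the middle of its underside, z up
- spring_clamp: steel spring clamp with orange tips lying along x, 104 mm long, 45 mm wide, 28 mm high; origin under its middle, z up
- bowl: green melamine bowl, 100 mm across the rim, 44 mm high, in the middle of the tray's length; origin at the middle of its underside, z up
- bleach_bottle: yellow bleach bottle with red cap, 72 mm across, 197 mm high, in the right-hand 170 mm of the tray; origin at the middle of its underside, z up
- glass_bottle: green glass bottle with steel twist cap, 60 mm across, 192 mm high, in the right-hand 170 mm of the tray, left or right of the bleach bottle; origin at the middle of its underside, z up
Things that resemble listed ones, but are neither listed nor needed, are in the scene too. Several things have the shape of the sink_plug; the one meant has the colours described above.

How it is judged (in metres and radians):
On the way, in this order (a step that is already met when the one before it is completed fails the run):
1. with the tray still out, the cam is turned to its low point (lever within 20 degrees of its release stop) (value of joint lock above 1.87 rad and value of joint tray below 0.015 m), for 0.2 s.
2. then the tray is pushed home, within 5 mm of its rear stop, the cam still at its low point (value of joint tray above 0.105 m and value of joint lock above 1.87 rad), for 0.2 s.
At the end, for the whole second after the job is handed in: The lever is at its release stop (cam low point, within 20 degrees) and the tray is home within 5 mm of its rear stop and at rest, with all six things at rest on the tray floor, inside its walls and upright as they were (within 15 degrees) (all of step 2 and velocity of joint tray between -0.01 and 0.01 m/s and angle between each of sink_plug, tap_handle, spring_clamp, bowl, bleach_bottle, glass_bottle's own z axis and vertical below 0.26 rad and linear speed of each of sink_plug, tap_handle, spring_clamp, bowl, bleach_bottle, glass_bottle below 0.02 m/s and z of sink_plug in the frame of tray_floor between -0.01 and 0.01 m and x of sink_plug in the frame of tray_floor between -0.068 and 0.068 m and y of sink_plug in the frame of tray_floor between -0.235 and 0.235 m and z of tap_handle in the frame of tray_floor between -0.01 and 0.01 m and x of tap_handle in the frame of tray_floor between -0.068 and 0.068 m and y of tap_handle in the frame of tray_floor between -0.235 and 0.235 m and z of spring_clamp in the frame of tray_floor between -0.01 and 0.01 m and x of spring_clamp in the frame of tray_floor between -0.068 and 0.068 m and y of spring_clamp in the frame of tray_floor between -0.235 and 0.235 m and z of bowl in the frame of tray_floor between -0.01 and 0.01 m and x of bowl in the frame of tray_floor between -0.068 and 0.068 m and y of bowl in the frame of tray_floor between -0.235 and 0.235 m and z of bleach_bottle in the frame of tray_floor between -0.01 and 0.01 m and x of bleach_bottle in the frame of tray_floor between -0.068 and 0.068 m and y of bleach_bottle in the frame of tray_floor between -0.235 and 0.235 m and z of glass_bottle in the frame of tray_floor between -0.01 and 0.01 m and x of glass_bottle in the frame of tray_floor between -0.068 and 0.068 m and y of glass_bottle in the frame of tray_floor between -0.235 and 0.235 m); the robot touches nothing.
It fails at once if something in the tray is lifted more than 20 mm off the tray floor (z of any of sink_plug, tap_handle, spring_clamp, bowl, bleach_bottle, glass_bottle in the frame of tray_floor above 0.02 m).
It fails at once if a bottle in the tray is tipped over (more than 35 degrees) (angle between any of bleach_bottle, glass_bottle's own z axis and vertical above 0.6 rad).
It also fails if it takes over 53 s, if anything falls off the work surface, if the arm or the gripper's body presses on something with over 40 N, if the wrist force passes 120 N, or if a joint passes its speed limit or range.

### The arm

A 6-joint arm with a two-finger parallel gripper is mounted at the origin on the work surface. World frame = base frame: x ahead of the robot, y to its left, z up, the work surface at z = 0. Lengths are in mm, angles in rad, forces in N, time in s.
With the tool pointing down it reaches from about 275 to 750 mm from the base axis. Payload 10.2 kg.
Tool frame: the origin (TCP) lies midway between the tips of the shut fingers; the grasp point (between the pads) lies 19 mm behind it; y points along the fingers, z is the direction in which the jaws open and shut, and the axes are right-handed (so a half turn about y gives the same grasp; the last joint's range is limited). The gripper opens to 85 mm and grips with 20 to 120 N. Pads are 22 mm wide; open, the fingers measure 114 mm over their backs; the gripper's body (76 mm by 85 mm) begins 54 mm behind the grasp point. The pads swing forward as they close: fully open they stand 13 mm farther back than shut.
Start: joints at [-1.417, 0.313, 1.498, -0, 1.331, -0.223], TCP at [193.16, -488.181, 231.294] pointing down, gripper open.
Joint ranges: [-2.94, 2.94], [-0.97, 2.17], [0.19, 2.56], [-1.23, 4.37], [0.02, 3.11], [-2.88, 2.88]. Speed limits (rad/s): [2.39, 2.39, 3.01, 3.14, 3.14, 3.14].

### API

Orientations are given as a unit quaternion [w, x, y, z].
In Python, from rig import ctrl gives the robot as it stands.
- The arm moves only by the shell command python3 -m inch 'ROWS' [OPENING] [FORCE]. ROWS is JSON, one flat list of numbers, 6 for each row, row after row: the shift along the tool's x, y, z in cm, then the turn, a rotation vector about the tool's x, y, z in rad. A call has 1 to 8 rows; each row is the pose to reach, as a shift and turn from the pose commanded when the call began, along the tool's axes at that moment; what a row does not reach only later rows make up. A row lasts 1/12 s, in which the tool goes at most 41.7 mm and 7.16 degrees, less where a joint would pass 70% of its speed; a pose out of reach is approached as far as the arm can. A call with a gripper value outside its range is refused whole. OPENING is the gripper command: -1 is fully open, 1 is shut, values between are in proportion, set as the call begins (- or left out, the last holds). The fingers move at their own pace and stop on an object; FORCE is the grip in N (left out, the last holds). Time passes only in rows, so rows that repeat a pose let the fingers close. It gives the time, the measured TCP pose, the force and the opening at its end, in the units of the state.
- ctrl.sense(): the state, without advancing time (a new reading comes with each control period).
- ctrl.capture(name): name is "scene" or "top" or "wrist"; returns the picture (400x640x3 uint8, red, green, blue); there is no depth.
- ctrl.get_calibration(name): a dict with "fx", "fy", "cx", "cy" (pixels), "k1" (the pictures are not rectified: a ray, as slopes to the right and down, at radius r is drawn at 1 + k1 r^2 times it, then the intrinsics apply), "world_to_cam" (4x4, takes a point from world to camera coordinates). Camera axes: x right, y down, z forward; pixel columns grow to the right and rows downward; lengths in mm; the calibration is good to about 2 mm. A picture is of the moment at which its call begins: read the wrist's pose just before it. get_calibration takes no time and is no camera call; for the wrist camera it gives the pose at the moment of the call.
- ctrl.finish_job(): hands the job in, once; it reports no verdict.
Trained networks look in the newest picture that a camera, given by its name, has taken for a name from the list of things; names that differ only in an ending like _2 or _b are one class to them, and where a whole thing is asked for, a point or a joint stands for the part that bears it (a point fixed in the world has none). Each returns a list of dicts, best first, with "score" (0 to 1); they miss things now and then, are a little off and sometimes report something else, mostly with a low value. They report only what shows in the picture. A call takes as long as a camera call. They do not tell look-alikes from the thing itself.
- ctrl.search_frame(thing, camera): "uv" ([column, row] in pixels, amid what is visible of it).
The state is a dict: "time_s": time; "joints": joint angles; "dq": joint speeds; "tau": joint torques, N m; "eef_pos": TCP position; "ee_rot": TCP orientation; "force": force on the tool from outside, world axes, zero at the start; "wrist_torque": the same for the moment, N m; "grip_width": opening from 0.0 (shut) to 1.0 (fully open).
Only numpy, scipy, OpenCV 4.12 (cv2) and the standard library are available. Lean on these libraries where they do the work, as an engineer would, in place of code of your own. Each camera call takes 0.05 s, during which the arm holds its last target.

## Working session

There is one attempt and no reset: what is moved stays moved. The work goes in short steps, Python scripts to look and compute and a shell command to move; the robot and the scene stay as the last step left them, time stands still between calls to the robot, and variables do not carry over. Pictures are saved under pics/ and viewed, and the job is handed in when it is done.

```bash
ls; mkdir -p pics
cat > h.py <<'E'
import numpy as np, cv2, json
from rig import ctrl
def cal(n):
    return ctrl.get_calibration(n)
def ray(n,uv,c=None):
    c=c or cal(n); 
    d=np.array([(uv[0]-c['cx'])/c['fx'],(uv[1]-c['cy'])/c['fy']])
    s=d.copy()
    for _ in range(20): s=d/(1+c['k1']*(s@s))
    T=np.array(c['world_to_cam']);R=T[:3,:3];t=T[:3,3]
    return -R.T@t, R.T@np.array([s[0],s[1],1])
def atz(n,uv,z,c=None):
    o,d=ray(n,uv,c); return o+d*(z-o[2])/d[2]
def proj(n,p,c=None):
    c=c or cal(n);T=np.array(c['world_to_cam']);q=T[:3,:3]@np.array(p)+T[:3,3]
    s=q[:2]/q[2];s=s*(1+c['k1']*(s@s));return np.array([s[0]*c['fx']+c['cx'],s[1]*c['fy']+c['cy']])
def save(n,f):
    im=ctrl.capture(n);cv2.imwrite('pics/'+f,im[:,:,::-1]);return im
E
python3 - <<'E'
from h import *
s=ctrl.sense();print(s)
for n in('scene','top'):
    save(n,n+'0.png')
    for t in('lock_axis','lever_grip','tray_front','tray','sink_plug','bleach_bottle'):
        try:r=ctrl.search_frame(t,n);print(n,t,[(x['uv'],round(x['score'],2)) for x in r])
        except Exception as e:print(n,t,e)
E
```

```text
pics
{'time_s': 0.0, 'joints': array([-1.41738867e+00,  3.13446211e-01,  1.49844027e+00, -4.12622195e-05,
        1.33100368e+00, -2.23433393e-01]), 'dq': array([ 0.00069495, -0.00150343,  0.00015579, -0.000128  , -0.00140169,
        0.00062712]), 'tau': array([ 2.61893001e-04, -4.12275553e+01, -2.59733301e+01, -1.75543041e-04,
        4.24821832e-03,  5.07263735e-05]), 'eef_pos': array([ 193.11378877, -487.91145389,  230.73581782]), 'ee_rot': array([ 0.13245176, -0.13244797,  0.69505007, -0.69413216]), 'force': array([ 0.55837931, -0.50027522,  0.21861819]), 'wrist_torque': array([0.01001549, 0.01614643, 0.02813757]), 'grip_width': 0.9979565192825538}
scene lock_axis [([302.6, 241.2], 0.8)]
scene lever_grip [([379.4, 289.5], 0.69)]
scene tray_front [([317.9, 225.0], 0.67)]
scene tray [([312.5, 226.2], 0.74)]
scene sink_plug [([417.4, 244.8], 0.78), ([434.7, 298.9], 0.78), ([367.9, 201.5], 0.75), ([338.5, 261.8], 0.62)]
scene bleach_bottle [([227.3, 143.2], 0.56), ([300.8, 238.2], 0.27)]
top lock_axis [([323.0, 165.8], 0.57)]
top lever_grip [([211.9, 194.2], 0.94)]
top tray_front [([331.3, 175.1], 0.79), ([256.2, 183.1], 0.75)]
top tray [([330.7, 176.4], 0.75)]
top sink_plug [([223.5, 267.1], 0.83), ([256.2, 181.7], 0.7), ([304.4, 267.3], 0.7), ([169.0, 239.9], 0.63)]
top bleach_bottle [([464.8, 147.1], 0.58)]
```

View pics/scene0.png

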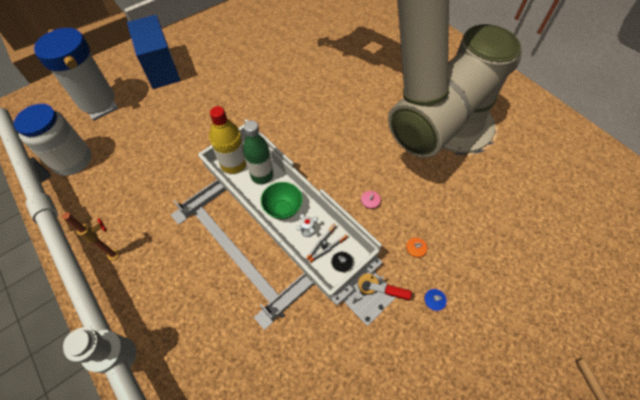

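View pics/top0.png

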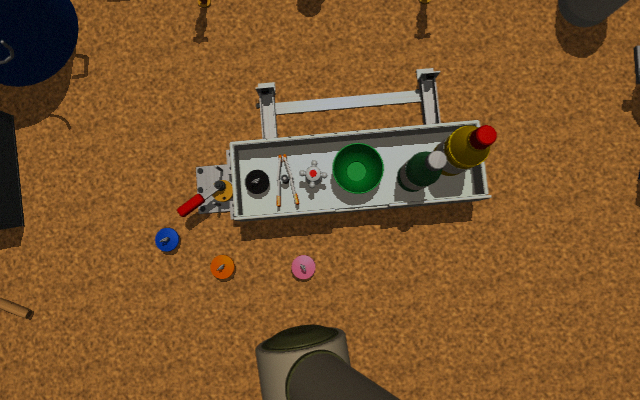

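Run:
```python
from h import *
im=cv2.imread('pics/top0.png')
a=im[130:270,150:290];cv2.imwrite('pics/crop0.png',cv2.resize(a,(600,600),interpolation=cv2.INTER_CUBIC))
```

```text
(no output)
```

View pics/crop0.png

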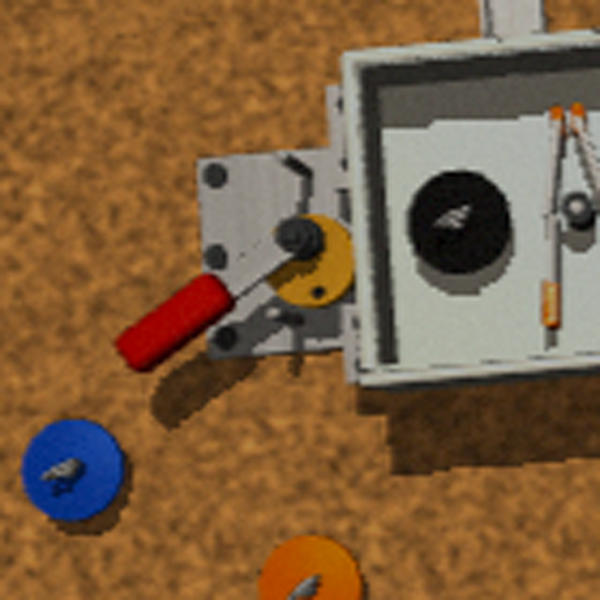

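The top picture shows the tray with its front edge from about (234,218) to (489,198). The red lever is at (190,205), its cam axis at (220,185), and the stop pins show at crop (297,165) and (295,350). For the red lever, the things that could be confused are the red bottle cap (484,136) and the tap handle's red dot (313,173). The orange, pink and blue plugs (223,267), (304,267) and (168,240) are look-alikes of the black plug (257,182). The lever is clear in the crop.

Run:
```python
from h import *
c=cal('top')
L=atz('top',(234.5,218.5),92,c);R=atz('top',(490,198),92,c)
print('L,R',L.round(1),R.round(1),np.linalg.norm(L-R))
d=(L-R)/np.linalg.norm(L-R);th=np.arctan2(-d[0],d[1]);print('th',th)
ax=atz('top',(220,185.5),60,c)
for uv in ((200.5,197),(179.5,215),(190.5,205)): print('grip',atz('top',uv,63,c).round(1))
g=atz('top',(190.5,205),60,c)
print('axis',ax.round(1),'len',np.linalg.norm((g-ax)[:2]),'ang',np.arctan2(*(g-ax)[[1,0]])-th)
ex=np.array([np.cos(th),np.sin(th)]);ey=np.array([-ex[1],ex[0]])
O=((L+R)/2)[:2];print('O',O,'cam axis pred',O+75*ex+274*ey)
print('scene: axis proj',proj('scene',[*ax[:2],60]),'grip',proj('scene',[*g[:2],60]),'O',proj('scene',[*O,92]))
for z,n in((92,'L'),): print(proj('scene',L),proj('scene',R))
for uv in((168,240),(223,267),(304,267)): print('plug',atz('top',uv,30,c).round(0))
```

```text
L,R [479.2 170.1  92. ] [ 511.5 -304.2   92. ] 475.4284960192576
th 0.06782021766132418
grip [523.2 242.8  63. ]
grip [488.7 283.2  63. ]
grip [507.9 262.1  63. ]
axis [545.6 205.8  60. ] len 68.45966009290494 ang 2.0824413003648066
O [495.34429348 -67.06675653] cam axis pred [551.60337782 211.38596015]
scene: axis proj [366.49766439 279.55381857] grip [397.94209041 289.55508752] O [307.20202778 174.60677837]
[380.32405136 243.54191554] [247.19781807 118.1030459 ]
plug [441. 317.  30.]
plug [386. 206.  30.]
plug [384.  44.  30.]
```

Run:
```python
import cv2
im=cv2.imread('pics/scene0.png')
a=im[130:330,190:450];cv2.imwrite('pics/crop1.png',cv2.resize(a,(780,600),interpolation=cv2.INTER_CUBIC))
```

```text
(no output)
```

View pics/crop1.png

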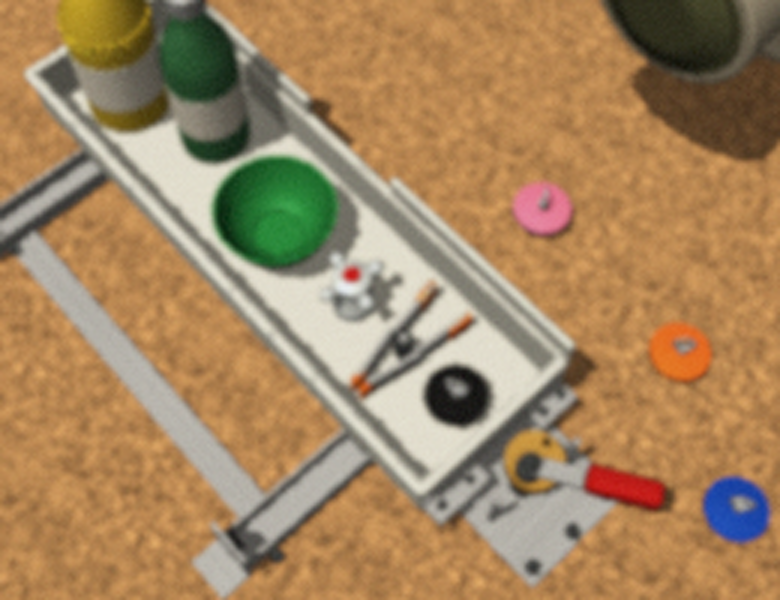

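```bash
cat >> h.py <<'E'
from scipy.spatial.transform import Rotation as Rn
def rot(s): 
    q=s['ee_rot'];return Rn.from_quat([q[1],q[2],q[3],q[0]]).as_matrix()
def go(p):
    "needed shift in tool axes, cm"
    s=ctrl.sense();return (rot(s).T@(np.array(p)-s['eef_pos'])/10).round(2)
E
python3 - <<'E'
from h import *
s=ctrl.sense();R=rot(s);print(R.round(3),s['time_s'])
print(np.arctan2(R[1,2],R[0,2]))
print(go([470,255,200]))
E
```

```text
[[-0.93   0.     0.368]
 [-0.368  0.    -0.93 ]
 [-0.    -1.    -0.   ]] 0.7
-1.1940451317492033
[-53.08   3.13 -58.92]
```

```bash
python3 -m inch '[-1.3,0,-1.5,0,0.1,0, -4,0,-4.5,0,0.2,0, -6.7,0,-7.5,0,0.31,0, -9.4,0,-10.5,0,0.31,0, -12.1,0,-13.5,0,0.31,0, -14.8,0,-16.5,0,0.31,0, -17.5,0,-19.5,0,0.31,0, -20.2,0,-22.5,0,0.31,0]' 1 30
python3 - <<'E'
from h import *
s=ctrl.sense();R=rot(s);print(R.round(3),s['time_s'],s['grip_width'])
print(go([470,255,200]))
E
```

```text
time_s: 1.37
eef_pos: [298.3, -202.8, 231.5]
ee_rot: [-0.024, 0.023, -0.707, 0.707]
force: [1.0, 0.5, 0.7]
grip_width: 0.002
[[-0.998  0.     0.066]
 [-0.066 -0.    -0.998]
 [-0.    -1.     0.001]] 1.3667 0.0024357459824218964
[-20.15   3.13 -44.55]
```

```bash
python3 -m inch '[-1.6,0.3,-3.6,0,0,0, -3.2,0.6,-7.2,0,0,0, -4.8,0.9,-10.8,0,0,0, -6.4,1.2,-14.4,0,0,0, -8,1.5,-18,0,0,0, -9.6,1.8,-21.6,0,0,0, -11.2,2.1,-25.2,0,0,0, -12.8,2.4,-28.8,0,0,0]'
python3 - <<'E'
from h import *
s=ctrl.sense();print(go([470,255,200]))
E
```

```text
time_s: 2.03
eef_pos: [406.9, 93.5, 207.4]
ee_rot: [-0.024, 0.023, -0.707, 0.707]
force: [0.2, -1.8, -0.1]
grip_width: 0.002
[ -7.37   0.74 -15.69]
```

```bash
python3 -m inch '[-1.6,0.3,-3.6,0,0,0, -3.2,0.6,-7.2,0,0,0, -4.8,0.7,-10.8,0,0,0, -6.4,0.7,-14,0,0,0, -7.4,0.7,-15.7,0,0,0, -7.4,0.7,-15.7,0,0,0]'
python3 - <<'E'
from h import *
s=ctrl.sense();print(go([472,252,36]))
for n in('wrist','top'):
    save(n,n+'1.png')
g=ctrl.search_frame('lever_grip','wrist');print(g);print([atz('wrist',x['uv'],63) for x in g])
print(ctrl.search_frame('lock_axis','wrist'))
E
```

```text
time_s: 2.53
eef_pos: [470.7, 255.8, 199.8]
ee_rot: [0.025, -0.025, 0.707, -0.706]
force: [0.7, 0.4, -0.1]
grip_width: 0.001
[-0.1  16.38  0.4 ]
[{'uv': [354.0, 133.5], 'score': 0.94}]
[array([527.7586136 , 225.09260373,  63.        ])]
[{'uv': [478.3, 99.9], 'score': 0.86}]
```

View pics/wrist1.png

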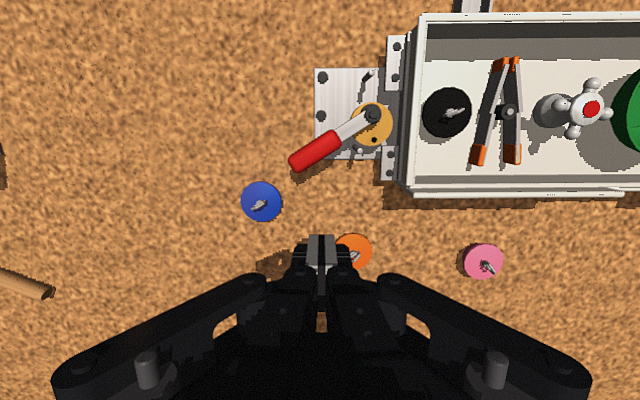

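View pics/top1.png

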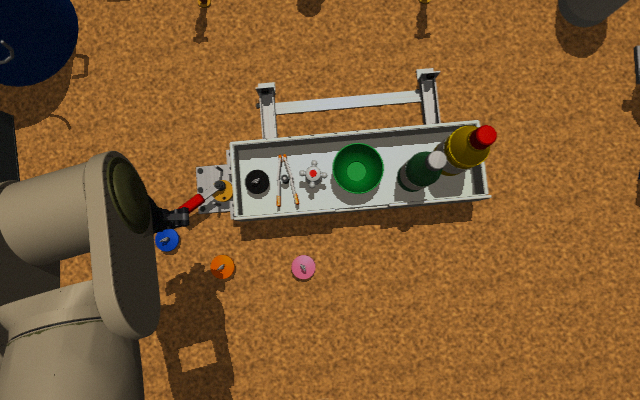

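The wrist view is clear. The lever post is at (372,116), the red grip runs (337,137)–(294,163), and the pins are at (367,75) and (357,152). The blue plug is at (261,201).

Run:
```python
from h import *
c=cal('wrist')
a=atz('wrist',(372,116),58,c);print('axis',a)
for uv in((337,137),(294,163),(315,151)):
    g=atz('wrist',uv,63,c);print(g,np.linalg.norm((g-a)[:2]),np.arctan2(*(g-a)[[1,0]]))
L=atz('wrist',(408,195),92,c);R=atz('wrist',(640,202),92,c);print('panel',L,R,np.arctan2(*(R-L)[[0,1]]*np.array([1,-1])))
for f in((420,13),(409,193)):print('corner',atz('wrist',f,92,c))
print('blue',atz('wrist',(261,203),25,c))
print('stripL',atz('wrist',(381,180),34,c),atz('wrist',(388,36),34,c))
# sanity: tcp proj
print(proj('wrist',ctrl.sense()['eef_pos'],c))
```

```text
axis [545.03031577 208.50889656  58.        ]
[523.49506077 240.68580691  63.        ] 38.71848094786109 2.1606036708970073
[495.86823551 280.85009034  63.        ] 87.46518423309439 2.1676900019275895
[508.85723976 260.95503173  63.        ] 63.710976464566976 2.1745886564595907
panel [477.71571662 173.92391915  92.        ] [484.88445698 -38.07608076  92.        ] 0.03380193347121237
corner [622.23661868 185.88999225  92.        ]
corner [479.63080747 173.2925268   92.        ]
blue [441.5159303  320.38200456  25.        ]
stripL [479.15496593 186.93764578  34.        ] [620.62695834 197.34131756  34.        ]
[321.87425884 249.02901918]
```

```bash
python3 -m inch '[0,3,0.1,0,0,0, 0,6,0.3,0,0,0, -0.3,9,0.5,0,0,0, -0.5,12,0.6,0,0,0, -0.5,14.5,0.7,0,0,0, -0.5,16.4,0.7,0,0,0, -0.5,16.4,0.7,0,0,0]'
cat > arc.py <<'E'
from h import *
import sys
off=float(sys.argv[1]);n=int(sys.argv[2]);phi0=float(sys.argv[3]);st=float(sys.argv[4])
for i in range(n):
    f=phi0-i*st
    u=np.array([np.cos(f),np.sin(f)]);t=np.array([u[1],-u[0]])
    p=np.array([545.5,208])+72*u-off*t
    print(round(f,2),p.round(0),go([*p,36]))
print(ctrl.sense()['eef_pos'],ctrl.sense()['force'])
E
python3 arc.py 22 9 2.167 0.12
python3 - <<'E'
from h import *
save('wrist','wrist2.png')
E
```

```text
time_s: 3.32
eef_pos: [473.5, 244.6, 33.3]
ee_rot: [-0.021, 0.025, -0.706, 0.707]
force: [-0.5, 0.4, -0.7]
grip_width: 0.0
2.17 [487. 255.] [-1.4  -0.28 -0.97]
2.05 [493. 262.] [-2.05 -0.28 -1.6 ]
1.93 [500. 268.] [-2.77 -0.29 -2.15]
1.81 [507. 273.] [-3.55 -0.29 -2.6 ]
1.69 [515. 277.] [-4.38 -0.3  -2.96]
1.57 [524. 280.] [-5.24 -0.3  -3.22]
1.45 [533. 282.] [-6.13 -0.31 -3.37]
1.33 [542. 283.] [-7.03 -0.32 -3.41]
1.21 [551. 283.] [-7.94 -0.32 -3.34]
[473.53568889 244.58306623  33.32416279] [-0.51442317  0.36163448 -0.7102417 ]
```

View pics/wrist2.png

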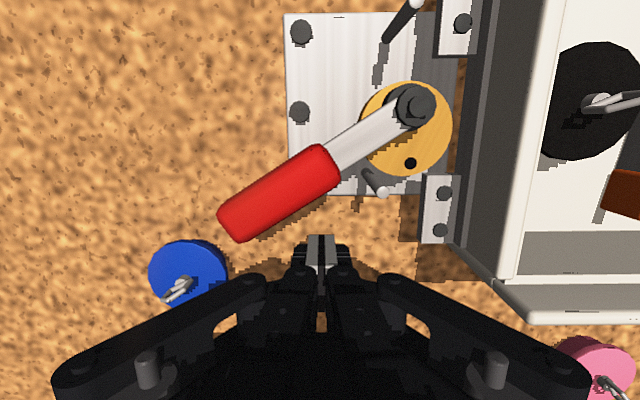

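Fingertip (320,240) is low, beside the grip's rear side, clear of the blue plug (190,275) and the tray. I now sweep the lever.

```bash
python3 -m inch '[-0.7,-0.2,-0.5,0,0,0, -1.4,-0.3,-1,0,0,0, -2,-0.3,-1.6,0,0,0, -2.8,-0.3,-2.2,0,0,0, -3.6,-0.3,-2.6,0,0,0, -4.4,-0.3,-3,0,0,0, -5.2,-0.3,-3.2,0,0,0, -6.1,-0.3,-3.4,0,0,0]'; 
python3 arc.py 22 10 1.4 0.12
python3 - <<'E'
from h import *
save('wrist','wrist3.png')
E
```

```text
time_s: 4.03
eef_pos: [534.5, 283.9, 41.4]
ee_rot: [-0.024, 0.023, -0.707, 0.707]
force: [-0.7, -1.4, -0.5]
grip_width: -0.0
1.4 [536. 283.] [-0.14  0.54  0.13]
1.28 [545. 283.] [-1.05  0.54  0.13]
1.16 [554. 283.] [-1.94  0.54  0.24]
1.04 [563. 281.] [-2.82  0.54  0.45]
0.92 [572. 279.] [-3.67  0.54  0.77]
0.8 [580. 275.] [-4.47  0.54  1.19]
0.68 [588. 270.] [-5.21  0.54  1.7 ]
0.56 [595. 265.] [-5.89  0.54  2.3 ]
0.44 [601. 259.] [-6.49  0.54  2.97]
0.32 [607. 252.] [-7.01  0.54  3.71]
[534.52690692 283.8835402   41.35962595] [-0.74912072 -1.41389189 -0.45371173]
```

View pics/wrist3.png

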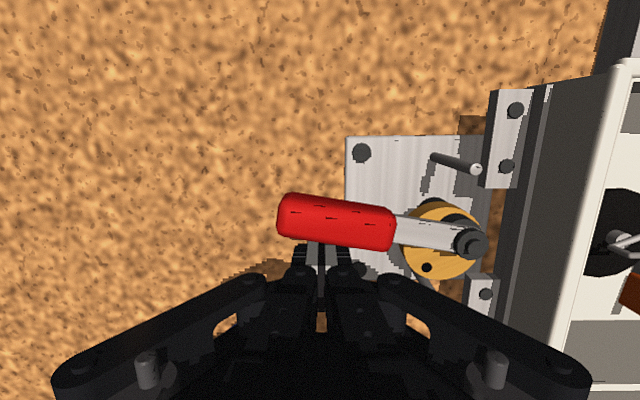

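The lever has turned: the grip (337,220) now points left and slightly forward, with the finger behind it. I continue.

```bash
python3 -m inch '[-0.8,0.4,0.1,0,0,0, -1.6,0.5,0.2,0,0,0, -2.4,0.5,0.3,0,0,0, -3.2,0.5,0.6,0,0,0, -3.9,0.5,0.9,0,0,0, -4.6,0.5,1.3,0,0,0, -5.2,0.5,1.7,0,0,0, -5.2,0.5,1.7,0,0,0]'; 
python3 arc.py 22 6 0.68 0.08
python3 - <<'E'
from h import *
save('wrist','wrist4.png')
E
```

```text
time_s: 4.75
eef_pos: [588.6, 269.8, 34.3]
ee_rot: [0.024, -0.023, 0.707, -0.707]
force: [-0.2, 0.1, 0.2]
grip_width: -0.0
0.68 [588. 270.] [ 0.09 -0.17 -0.07]
0.6 [593. 267.] [-0.37 -0.17  0.32]
0.52 [597. 263.] [-0.8  -0.17  0.75]
0.44 [601. 259.] [-1.2  -0.17  1.2 ]
0.36 [605. 254.] [-1.55 -0.17  1.69]
0.28 [609. 249.] [-1.87 -0.17  2.2 ]
[588.55660648 269.77500852  34.27443357] [-0.23196111  0.08419372  0.23278534]
```

View pics/wrist4.png

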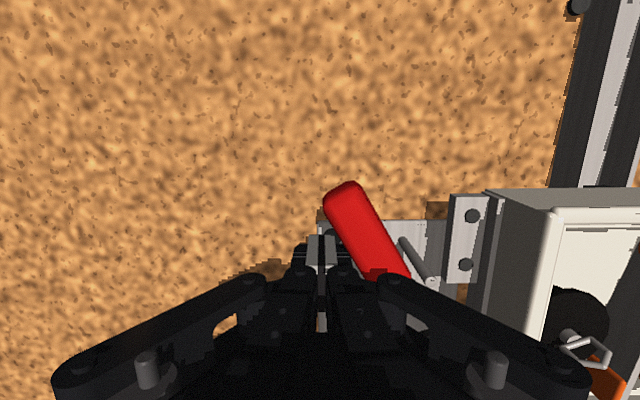

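Lever grip (367,232) points forward-left; stop pin at (415,258), a bit more to go.

```bash
python3 -m inch '[-0.4,0,0.3,0,0,0, -0.8,0,0.7,0,0,0, -1.1,0,1.1,0,0,0, -1.3,0,1.4,0,0,0, -1.3,0,1.4,0,0,0]'
python3 - <<'E'
from h import *
save('wrist','wrist5.png')
E
```

```text
time_s: 5.22
eef_pos: [598.5, 260.7, 34.2]
ee_rot: [0.022, -0.026, 0.709, -0.705]
force: [-14.3, 17.1, 4.2]
grip_width: -0.0
```

View pics/wrist5.png

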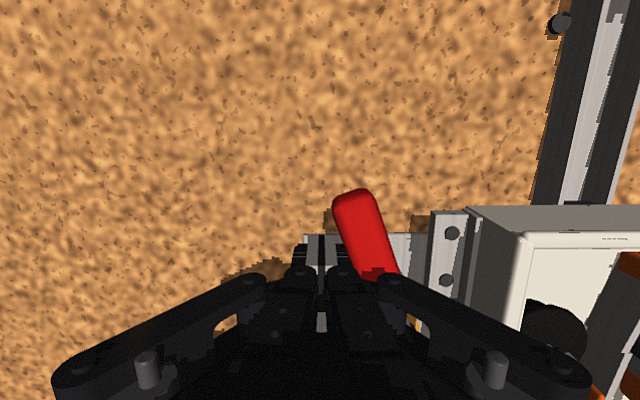

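A 22 N contact force shows the lever is on its release stop. I back off to the left, rise, and check.

```bash
python3 -m inch '[0.4,0,-0.6,0,0,0, 1,0,-2,0,0,0, 1.5,-1,-4,0,0,0, 2,-4,-5,0,0,0, 3,-7.5,-5,0,0,0, 5,-11,-5,0,0,0, 8,-13,-5,0,0,0, 11,-14,-5,0,0,0]'
python3 - <<'E'
from h import *
save('wrist','wrist6.png');save('top','top6.png')
s=ctrl.sense();print(go([390,120,160]),s['force'])
E
```

```text
time_s: 5.93
eef_pos: [488.1, 300.6, 177.6]
ee_rot: [0.026, -0.021, 0.707, -0.706]
force: [0.8, 1.3, 0.3]
grip_width: 0.001
[10.79  1.65 17.4 ] [ 0.73215592 -0.60540061 -0.0012047 ]
```

View pics/wrist6.png

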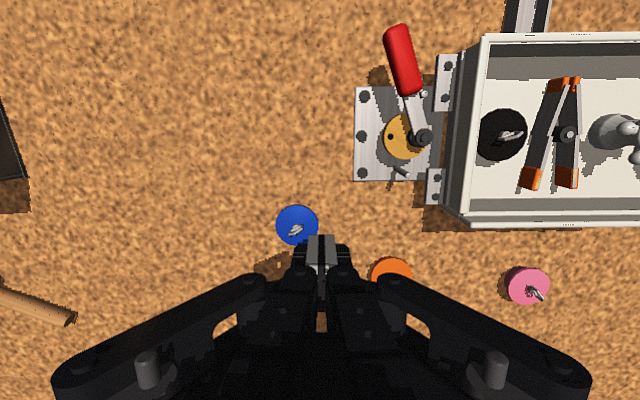

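View pics/top6.png

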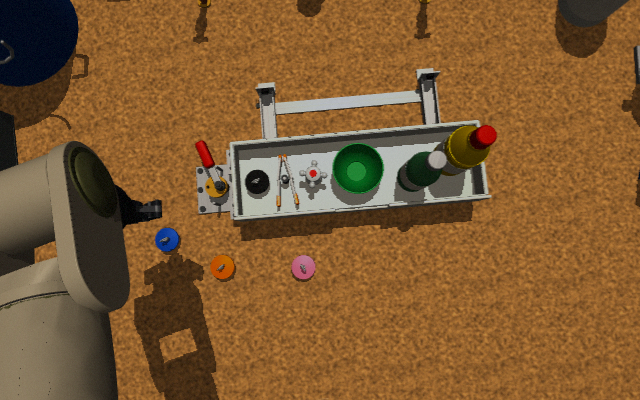

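Run:
```python
from h import *
a=atz('wrist',(421,136),58);g=atz('wrist',(403,60),63);d=g-a
phi=np.arctan2(d[1],d[0]);print(a,g,phi,'value',2.55+.07-phi)
print(go([420,-20,130]))
```

```text
[546.56817609 215.81479317  58.        ] [606.17209748 242.03717478  63.        ] 0.41445987266954026 value 2.2055401273304596
[ 8.77  4.65 31.57]
```

Lever angle gives lock ≈ 2.2, the release stop. Tray is still out and its contents are unchanged. Next I move to the front face.

```bash
python3 -m inch '[1,0,2,0,0,0, 2.5,0,5.5,0,0,0, 4,0.5,9,0,0,0, 5.5,1,12.7,0,0,0, 6.5,1.5,16.5,0,0,0, 7,2,20.4,0,0,0, 7.5,3,24.2,0,0,0, 7.5,4,28,0,0,0]'
python3 - <<'E'
from h import *
print(go([435,-30,50]))
E
```

```text
time_s: 6.7
eef_pos: [431.6, 13.9, 134.2]
ee_rot: [-0.024, 0.023, -0.706, 0.707]
force: [0.9, 0.3, 0.2]
grip_width: -0.002
[-0.03  8.43  4.4 ]
```

```bash
python3 -m inch '[0,0,2.5,0,0,0, 0,1,4.4,0,0,0, 0,4,4.4,0,0,0, 0,7,4.4,0,0,0, 0,8.4,4.4,0,0,0, 0,8.4,4.4,0,0,0]'
python3 - <<'E'
from h import *
save('wrist','wrist7.png')
for n in (600,): print(go([490-14,-30+3,50]))
E
```

```text
time_s: 7.2
eef_pos: [433.6, -28.1, 47.7]
ee_rot: [0.022, -0.025, 0.707, -0.706]
force: [-0.2, 0.6, -0.4]
grip_width: -0.002
[-4.14 -0.06  0.15]
```

View pics/wrist7.png

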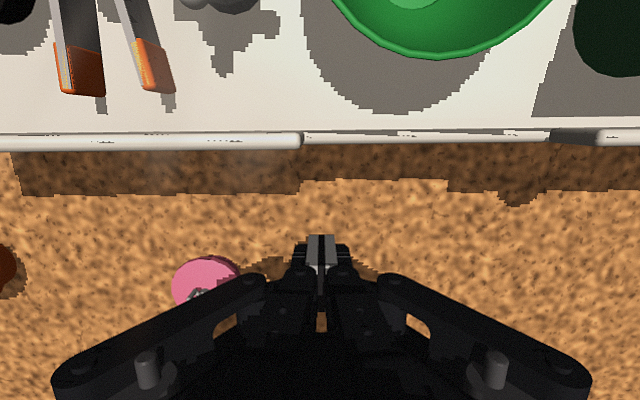

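Finger (320,240) faces the panel (edge at row ~140), on the left part of the cut-out. I approach, then push gently.

```bash
python3 -m inch '[-1,0,0,0,0,0, -2,0,0,0,0,0, -2.8,0,0,0,0,0, -3.4,0,0,0,0,0, -3.7,0,0,0,0,0, -4,0,0,0,0,0, -4.3,0,0,0,0,0, -4.6,0,0,0,0,0]'
```

```text
time_s: 7.92
eef_pos: [480.5, -25.0, 50.3]
ee_rot: [0.023, -0.024, 0.707, -0.707]
force: [-2.3, -0.6, 1.7]
grip_width: 0.001
```

```bash
python3 -m inch '[-0.3,0,0,0,0,0, -0.6,0,0,0,0,0, -0.9,0,0,0,0,0, -1.2,0,0,0,0,0, -1.6,0,0,0,0,0, -2,0,0,0,0,0, -2.4,0,0,0,0,0, -2.8,0,0,0,0,0]'
```

```text
time_s: 8.58
eef_pos: [508.9, -23.1, 50.2]
ee_rot: [0.024, -0.024, 0.707, -0.707]
force: [-4.4, 1.2, 1.8]
grip_width: -0.001
```

```bash
python3 -m inch '[-0.4,0,0,0,0,0, -0.8,0,0,0,0,0, -1.2,0,0,0,0,0, -1.6,0,0,0,0,0, -2,0,0,0,0,0, -2.4,0,0,0,0,0, -2.8,0,0,0,0,0, -3.2,0,0,0,0,0]'
python3 - <<'E'
from h import *
save('top','top8.png')
E
```

```text
time_s: 9.25
eef_pos: [540.8, -21.0, 50.2]
ee_rot: [0.024, -0.024, 0.707, -0.707]
force: [-3.3, 1.4, 0.8]
grip_width: -0.002
```

View pics/top8.png

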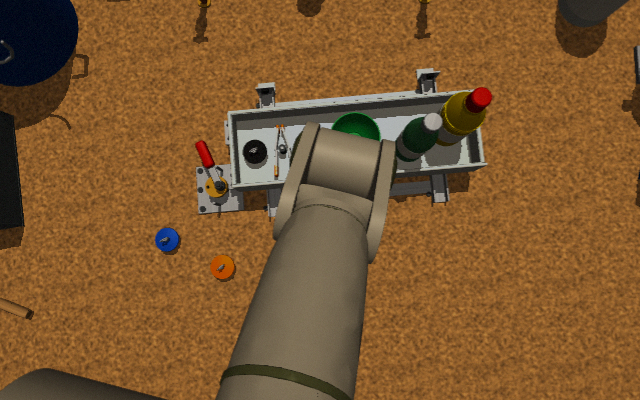

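The tray slides with its contents still standing. The lever stays forward at (205,155), and the glass bottle (420,135) is clear of the wrist (right edge at 392).

```bash
python3 -m inch '[-0.4,0,0,0,0,0, -0.8,0,0,0,0,0, -1.2,0,0,0,0,0, -1.6,0,0,0,0,0, -2,0,0,0,0,0, -2.4,0,0,0,0,0, -2.8,0,0,0,0,0, -3.1,0,0,0,0,0]'
```

```text
time_s: 9.97
eef_pos: [571.9, -19.0, 50.3]
ee_rot: [-0.024, 0.024, -0.707, 0.707]
force: [-3.4, -0.6, 1.0]
grip_width: -0.003
```

```bash
python3 -m inch '[-0.3,0,0,0,0,0, -0.6,0,0,0,0,0, -0.9,0,0,0,0,0, -1.1,0,0,0,0,0, -1.3,0,0,0,0,0]'
```

```text
time_s: 10.38
eef_pos: [584.6, -18.1, 50.3]
ee_rot: [0.024, -0.024, 0.707, -0.707]
force: [-3.9, -0.7, 1.8]
grip_width: 0.004
```

```bash
python3 -m inch '[-0.2,0,0,0,0,0, -0.4,0,0,0,0,0, -0.5,0,0,0,0,0]'
```

```text
time_s: 10.63
eef_pos: [589.6, -17.8, 50.3]
ee_rot: [-0.024, 0.024, -0.707, 0.707]
force: [-2.8, 0.1, 0.6]
grip_width: -0.002
```

```bash
python3 -m inch '[-0.1,0,0,0,0,0, -0.2,0,0,0,0,0, -0.3,0,0,0,0,0]'
```

```text
time_s: 10.88
eef_pos: [589.8, -17.7, 50.1]
ee_rot: [0.021, -0.027, 0.707, -0.707]
force: [-23.8, -3.4, 12.1]
grip_width: 0.002
```

The tray is on its rear stop: force rose to 24 N with no motion. I hold briefly, then back away.

```bash
python3 -m inch '[0,0,0,0,0,0, 0,0,0,0,0,0, 0,0,0,0,0,0]'; python3 -m inch '[0.3,0,0,0,0,0, 1,0,0,0,0,0, 2.5,0,0,0,0,0, 5,0,0,0,0,0, 8,-1,0,0,0,0, 11,-4,0,0,0,0, 14,-8,0,0,0,0, 17,-12,0,0,0,0]';  python3 -m inch '[3,-1,2,0,0,0, 5,-2,5,0,0,0, 6,-2,9,0,0,0, 6,-2,13,0,0,0, 6,-2,17,0,0,0, 6,-2,21,0,0,0, 6,-2,24,0,0,0, 6,-2,24,0,0,0]'
python3 - <<'E'
from h import *
save('top','top9.png');save('scene','scene9.png')
print(ctrl.sense()['force'])
E
```

```text
time_s: 11.13
eef_pos: [589.8, -17.7, 50.1]
ee_rot: [0.021, -0.026, 0.707, -0.707]
force: [-18.5, -2.1, 10.4]
grip_width: 0.002
time_s: 11.8
eef_pos: [431.6, -28.1, 157.2]
ee_rot: [0.024, -0.023, 0.707, -0.707]
force: [0.1, -0.5, 0.9]
grip_width: 0.001
time_s: 12.47
eef_pos: [389.3, -276.6, 176.3]
ee_rot: [-0.023, 0.022, -0.706, 0.708]
force: [0.3, 0.3, -0.4]
grip_width: -0.001
[ 0.41835379  0.48296983 -0.13098634]
```

View pics/top9.png

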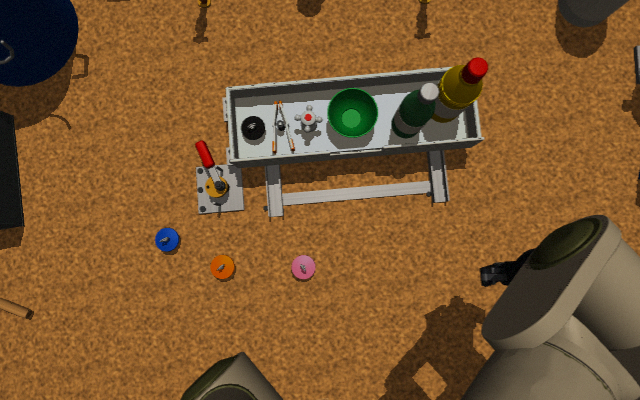

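View pics/scene9.png

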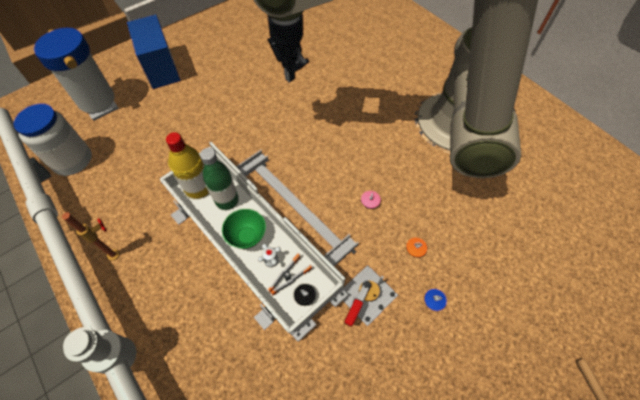

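Run:
```python
from h import *
import cv2
a=cv2.imread('pics/top0.png');b=cv2.imread('pics/top9.png')
cv2.imwrite('pics/cmp9.png',np.hstack([cv2.resize(a[190:230,215:255],(390,390)),cv2.resize(b[135:175,211:251],(390,390))]))
L0=atz('top',(234.5,218.5),92);R0=atz('top',(490,198),92);L1=atz('top',(229,163),92);R1=atz('top',(482,140),92)
print(np.linalg.norm(L1-L0),np.linalg.norm(R1-R0))
s=ctrl.sense();print(s['force'],abs(s['dq']).max(),s['time_s'])
```

```text
105.2434267130048 109.81969834649084
[ 0.41835379  0.48296983 -0.13098634] 0.03690631195456819 12.5667
```

View pics/cmp9.png

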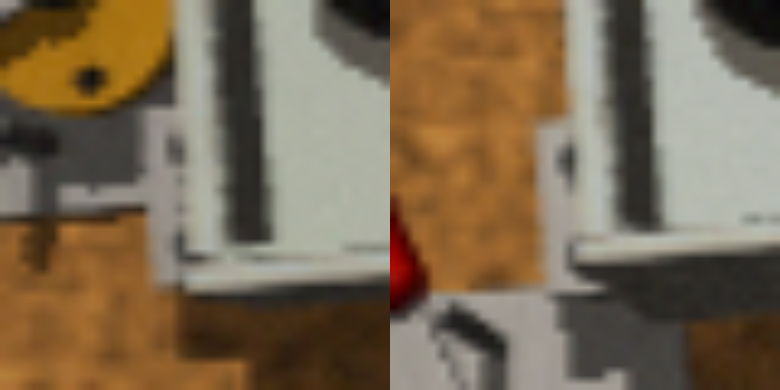

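Run:
```python
from h import *
print(np.linalg.norm(atz('top',(234,220),92)-atz('top',(230,161.9),92)),np.linalg.norm(atz('top',(231.5,219.2),34)-atz('top',(227,164.4),34)))
print(ctrl.finish_job())
```

```text
109.82443705486514 111.59676929213913
the job is handed in; nothing more can be done
None
```

I swung the red lever round to its release stop with the shut fingers. After that I pushed the tray home by its front face, backed the arm well clear, and handed the job in at about 12.6 s.

- **Lever:** it met its stop with about 22 N. After backing off, the wrist picture gave a lock value of about 2.2 rad, with the tray still out. The final pictures show the lever still pointing forward.
- **Tray:** it met its rear stop with about 24 N. I measured its travel three ways:
  - From pixels read off an enlarged crop: 110 mm at the panel corner and 112 mm at the strip end.
  - From a rougher first read of the panel corners: 105 mm on the left and 110 mm on the right. The 105 mm disagrees; I put it down to the coarser pixel reading.
  - From the finger's travel after touching the face: about 110 mm.
- **Contents:** in the final top and scene pictures, all six things stand upright in the tray as before. I judged this by eye and did not measure their tilt or position.
- **Contact:** the arm was touching nothing; the measured force was below 1 N.

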